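# Rack the grip gauges in order of thickness

## Task

Set the four printed grip gauges in the plywood rack in order of thickness, the thickest in the bay next to the end piece with the hand hole and the thinnest at the plain end, each standing upright in the middle of its own bay. One gauge is still in the drying box: swing its clear hood back past vertical so that it stays open, and leave it open. Do not knock any gauge over, and leave the caliper, glue bottle and small jar where they are.

Things in the scene. Friction and masses are not known exactly. Their poses are not given: they have to be found in the camera images.
- gauge_22_center (a point): the thinnest grip gauge: a loose, green, 3D-printed upright cylinder, 22 mm across and 95 mm tall, flat at both ends. All four gauges are alike but for thickness. Three stand on the low white drip tray and one on the floor of the drying box, 12 mm above the desk either way; any of the four may be the one in the box. Those on the tray stand in a row that runs roughly away from the robot, middles at least 70 mm apart. This point is its centre, half-way up; z is its axis.
- gauge_32_center (a point): the second thinnest grip gauge: a loose, green, 3D-printed upright cylinder, 32 mm across and 95 mm tall, flat at both ends. All four gauges are alike but for thickness. Three stand on the low white drip tray and one on the floor of the drying box, 12 mm above the desk either way; any of the four may be the one in the box. Those on the tray stand in a row that runs roughly away from the robot, middles at least 70 mm apart. This point is its centre, half-way up; z is its axis.
- gauge_42_center (a point): the second thickest grip gauge: a loose, green, 3D-printed upright cylinder, 42 mm across and 95 mm tall, flat at both ends. All four gauges are alike but for thickness. Three stand on the low white drip tray and one on the floor of the drying box, 12 mm above the desk either way; any of the four may be the one in the box. Those on the tray stand in a row that runs roughly away from the robot, middles at least 70 mm apart. This point is its centre, half-way up; z is its axis.
- gauge_52_center (a point): the thickest grip gauge: a loose, green, 3D-printed upright cylinder, 52 mm across and 95 mm tall, flat at both ends. All four gauges are alike but for thickness. Three stand on the low white drip tray and one on the floor of the drying box, 12 mm above the desk either way; any of the four may be the one in the box. Those on the tray stand in a row that runs roughly away from the robot, middles at least 70 mm apart. This point is its centre, half-way up; z is its axis.
- rack: the plywood rack, fixed to the desk: a floor 10 mm above the desk and, along its x axis, a row of four equal open bays, 70 mm square inside, parted and edged by ribs 6 mm thick that stand 8 mm above the floor. Origin on the desk at the middle of the row; the bay middles lie at x = -114, -38, +38 and +114 mm, y = 0. The row runs roughly away from the robot, to its left or right, on the side across from the white tray.
- rack_grip_mid (a point): the rack's end piece with the hand hole: a flat plywood piece 46 x 94 mm, 12 mm thick, with a slot about 22 x 70 mm through it, at one end of the rack, 178 mm from the rack's origin along its +x or -x. The other end has an equal plain piece with two screw heads and no hole. This point is its middle, 6 mm above the desk.
- hood (a joint): angle of the drying box's hood: 0 shut, 1.75 rad at its open stop, about 10 degrees past vertical. The hood is a clear plastic cover, 140 mm deep, 200 mm wide and 80 mm high, 0.35 kg, hinged along the rear edge of the box (the edge away from the robot) and opening up and away from the robot. It falls shut if let go below about 1.1 rad; beyond that it falls slowly (damped hinge) to its open stop and stays. Open, it reaches 95 mm behind the hinge and 215 mm above the desk.
- hood_handle (a point): the hood's lift tab: a black plastic tongue that sticks straight out, 46 mm, from the middle of the hood's front face (towards the robot), 28 mm wide along the hinge line and 12 mm thick, free on both sides, above and below. This point is in its middle, 27 mm out from the face, 95 mm above the desk and 25 mm below the hood's top when shut. It turns with the hood; axes as the hood's: x from front to rear when shut, y along the hinge, z out through the hood's top.
- dryer_hinge (a point): middle of the hinge line of the drying box (black base 140 mm deep, 200 mm wide, its rim 40 mm above the desk, its floor 12 mm above the desk, fixed). This point is at the rim of the rear edge, 40 mm above the desk, and does not move; y is the hinge line, x points level to the rear, away from the robot. The shut hood and its lift tab lie on the -x side: the tab's point is 167 mm in -x and 55 mm up from here.
- caliper: bystander: digital caliper lying on the desk between the robot and the drying box, 230 mm long, 14 mm high. Leave it.
- jar: bystander: small upright screw jar with a dark cap, 50 mm across, 55 mm high, beyond the drying box. Leave it.
- glue: bystander: upright glue bottle, 32 mm across, 95 mm high, beyond the drying box. Leave it.

How it is judged:
On the way:
1. the hood is swung back past vertical and rests open (value of joint hood above 1.57 rad), for 0.3 s.
At the end, for the whole second after the job is handed in: All four gauges released, at rest, upright (within 0.08 rad) on the rack's floor, each within 15 mm (along and across) of its own bay's middle, in order of thickness, thickest next to the hand-hole end; hood still open (above 1.5 rad) (((x of rack_grip_mid in the frame of rack above 0.1 m and x of gauge_22_center in the frame of rack between -0.129 and -0.099 m and x of gauge_32_center in the frame of rack between -0.053 and -0.023 m and x of gauge_42_center in the frame of rack between 0.023 and 0.053 m and x of gauge_52_center in the frame of rack between 0.099 and 0.129 m) or (x of rack_grip_mid in the frame of rack below -0.1 m and x of gauge_22_center in the frame of rack between 0.099 and 0.129 m and x of gauge_32_center in the frame of rack between 0.023 and 0.053 m and x of gauge_42_center in the frame of rack between -0.053 and -0.023 m and x of gauge_52_center in the frame of rack between -0.129 and -0.099 m)) and y of gauge_22_center in the frame of rack between -0.015 and 0.015 m and z of gauge_22_center in the frame of rack between 0.0535 and 0.0615 m and angle between each of gauge_22_center, gauge_32_center, gauge_42_center, gauge_52_center's own z axis and vertical below 0.08 rad and linear speed of each of gauge_22, gauge_32, gauge_42, gauge_52 below 0.02 m/s and y of gauge_32_center in the frame of rack between -0.015 and 0.015 m and z of gauge_32_center in the frame of rack between 0.0535 and 0.0615 m and y of gauge_42_center in the frame of rack between -0.015 and 0.015 m and z of gauge_42_center in the frame of rack between 0.0535 and 0.0615 m and y of gauge_52_center in the frame of rack between -0.015 and 0.015 m and z of gauge_52_center in the frame of rack between 0.0535 and 0.0615 m and value of joint hood above 1.5 rad); the robot touches nothing.
It fails at once if a gauge is knocked over or laid down (tilted by more than 0.7 rad) (angle between any of gauge_22_center, gauge_32_center, gauge_42_center, gauge_52_center's own z axis and vertical above 0.7 rad).
It fails at once if the caliper, glue bottle or small jar is moved by more than 30 mm (distance of any of caliper, glue, jar from where it was at the start of the episode above 0.03 m).
It also fails if it takes over 144 s, if anything falls off the work surface, if the arm or the gripper's body presses on something with over 40 N, if the wrist force passes 120 N, or if a joint passes its speed limit or range.

## Robot

A 6-joint arm with a two-finger parallel gripper is mounted at the origin on the work surface. World frame = base frame: x ahead of the robot, y to its left, z up, the work surface at z = 0. Lengths are in m, angles in rad, forces in N, time in s.
With the tool pointing down it reaches from about 0.35 to 0.875 m from the base axis. Payload 15.5 kg.
Tool frame: the origin (TCP) lies at the very end of the fingers, on their centre line; the grasp point (between the pads) lies 19 mm behind it (manip.grip_point_offset is the distance from the TCP to the grasp point, in m); z points along the fingers, y is the line along which they close (so a half turn about z gives the same grasp; the last joint's range is limited). The gripper opens to 85 mm and grips with 20 to 120 N. Pads are 22 mm wide; open, the fingers measure 114 mm over their backs; the gripper's body (76 mm by 85 mm) begins 54 mm behind the grasp point. The pads swing forward as they close: fully open they stand 13 mm farther back than shut.
Start: joints at [1.046, 0.494, 1.345, -0, 1.302, -0.096], TCP at [0.26, 0.568, 0.231] pointing down, gripper open.
Joint ranges: [-2.91, 2.91], [-0.82, 2.16], [0.22, 2.67], [-1.22, 4.37], [0.12, 2.79], [-3.08, 3.08]. Speed limits (rad/s): [1.89, 1.89, 2.57, 3.01, 3.01, 3.01].

## Interface

Orientations are given as a unit quaternion [x, y, z, w].
In Python, from station import manip, read_camera, get_calibration, ticket gives the robot as it stands.
- The arm moves only by the tool apply_moves, never from a script. Its argument "commands" is a list that holds one entry, the list of rows, each a list of 7 numbers: the finger opening in m, from 0 to 0.0854, then the shift along the tool's x, y, z in m, then the turn, a rotation vector about the tool's x, y, z in degrees. In form: [[[fingers, tx, ty, tz, wx, wy, wz], ...]]. A call has 1 to 10 rows; each row is the pose to reach, as a shift and turn from the pose commanded when the call began, along the tool's axes at that moment; what a row does not reach only later rows make up. A row lasts 1/8 s, in which the tool goes at most 62.5 mm and 10.7 degrees, less where a joint would pass 70% of its speed; a pose out of reach is approached as far as the arm can. A call with a gripper value outside its range is refused whole. The fingers move at their own pace and stop on an object; "squeeze" is the grip in N (left out, the last holds). Time passes only in rows, so rows that repeat a pose let the fingers close. It gives the time, the measured TCP pose, the force, the opening and the grip force at its end, in the units of the state.
- manip.state(): the state, without advancing time (a new reading comes with each control period).
- read_camera(name): name is "side" or "top" or "wrist"; returns the picture (480x640x3 uint8, red, green, blue); there is no depth.
- get_calibration(name): a dict with "K" (3x3 intrinsics, pixels), "cam_to_world" (4x4, takes a point from camera to world coordinates). Camera axes: x right, y up, looking along -z (the intrinsics and any distortion apply to the point x, -y, -z); pixel columns grow to the right and rows downward; lengths in m; the calibration is good to about 2 mm. A picture is of the moment at which its call begins: read the wrist's pose just before it. get_calibration takes no time and is no camera call; for the wrist camera it gives the pose at the moment of the call.
- ticket.job_done(): hands the job in; it is judged then, once.
The state is a dict: "time": time; "q": joint angles; "joint_vel": joint speeds; "effort": joint torques, N m; "tcp_pos": TCP position; "eef_rot": TCP orientation; "ft_force": force on the tool from outside, world axes, zero at the start; "moment": the same for the moment, N m; "opening": opening from 0.0 (shut) to 1.0 (fully open); "finger_force": force on a finger pad.
Only numpy, scipy, OpenCV 4.12 (cv2) and the standard library are available. Lean on these libraries where they do the work, as an engineer would, in place of code of your own. Each camera call takes 0.05 s, during which the arm holds its last target. There are 200 camera calls.

## Working session

There is one attempt and no reset: what is moved stays moved. The work goes in short steps, Python scripts to look and compute and a tool call to move; the robot and the scene stay as the last step left them, time stands still between calls to the robot, and variables do not carry over. Pictures are saved under pics/ and viewed, at most 14 in all, crops included, and the job is handed in when it is done.

Besides the shell and the picture viewer there is one more tool, called after "Call:" as name([rows], argument=value, ...), one row to a line, values as JSON. apply_moves: Moves the arm, as the interface text tells. Its arguments: {"type":"object","properties":{"commands":{"type":"array"},"squeeze":{"type":"number"}},"required":["commands"]}

```bash
mkdir -p pics; cat > h.py <<'E'
import numpy as np,cv2
from station import manip,read_camera,get_calibration,ticket
def snap(c,name):
    im=read_camera(c); cv2.imwrite(f'pics/{name}.png',im[:,:,::-1]); return im
def ray(cal,u,v):
    K=np.array(cal['K']);T=np.array(cal['cam_to_world'])
    d=np.linalg.inv(K)@[u,v,1]; d=T[:3,:3]@[d[0],-d[1],-d[2]]
    return T[:3,3],d
def onz(cal,u,v,z):
    o,d=ray(cal,u,v); return o+d*(z-o[2])/d[2]
def proj(cal,p):
    K=np.array(cal['K']);T=np.array(cal['cam_to_world'])
    c=T[:3,:3].T@(np.array(p)-T[:3,3]); q=K@[c[0],-c[1],-c[2]]; return q[:2]/q[2]
E
python3 - <<'E'
from h import *
print(manip.state())
for c in('side','top'):
    snap(c,c+'0'); k=get_calibration(c); print(c,{a:(np.round(b,3).tolist() if a in('K','cam_to_world') else b) for a,b in k.items()})
E
```

```text
{'time': 0.0, 'q': array([ 1.04543962e+00,  4.94210243e-01,  1.34611613e+00,  1.23389599e-05,
        1.30250129e+00, -9.54961320e-02]), 'joint_vel': array([-0.00101223, -0.00052996, -0.00116849, -0.00055791,  0.00142043,
       -0.00132438]), 'effort': array([-1.52951703e-03, -8.82196712e+01, -3.83845782e+01,  7.05585921e-05,
        1.05522372e-02, -9.10700635e-06]), 'tcp_pos': array([0.26027875, 0.56783766, 0.23068851]), 'eef_rot': array([ 2.13280880e-01,  9.76990729e-01, -5.86177185e-04, -1.94290621e-04]), 'ft_force': array([-0.55909843,  0.12499666, -0.51164829]), 'moment': array([-0.0263154 ,  0.00739671,  0.01198399]), 'finger_force': 0.0, 'opening': 1.0023444799178842}
side {'K': [[535.177, 0.0, 315.241], [0.0, 535.177, 236.172], [0.0, 0.0, 1.0]], 'cam_to_world': [[0.989, 0.118, -0.09, 0.455], [-0.148, 0.755, -0.639, -0.754], [-0.007, 0.645, 0.764, 0.976], [0.0, 0.0, 0.0, 1.0]]}
top {'K': [[520.983, 0.0, 312.656], [0.0, 520.983, 234.142], [0.0, 0.0, 1.0]], 'cam_to_world': [[0.017, 0.999, -0.049, 0.503], [-1.0, 0.017, -0.014, 0.001], [-0.013, 0.049, 0.999, 1.184], [0.0, 0.0, 0.0, 1.0]]}
```

View pics/top0.png

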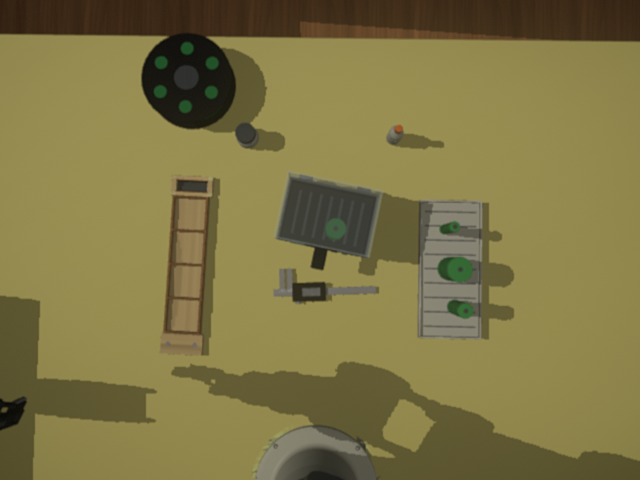

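View pics/side0.png

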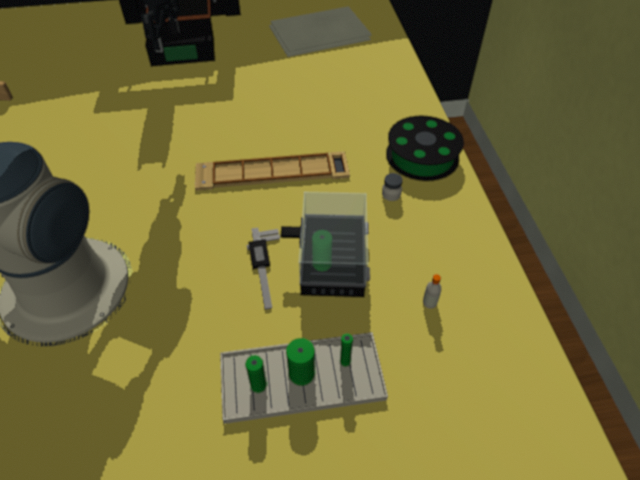

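Top view: the rack is on the left, with its hand hole at the far end (190,186). The 42 gauge is in the dryer (336,229). The tray holds 32 (near, 465,310), 52 (middle, 460,269) and 22 (far, 455,227). The lift tab is at (319,259). Next I measure.

```bash
python3 - <<'E'
from h import *
im={c:cv2.imread(f'pics/{c}0.png') for c in('top','side')}
cal={c:get_calibration(c) for c in im}
hsv=cv2.cvtColor(im['top'],cv2.COLOR_BGR2HSV)
def comps(c,roi):
    h=cv2.cvtColor(im[c],cv2.COLOR_BGR2HSV); m=cv2.inRange(h,(45,70,30),(85,255,255))
    z=np.zeros_like(m); x0,y0,x1,y1=roi; z[y0:y1,x0:x1]=m[y0:y1,x0:x1]
    cs,_=cv2.findContours(z,cv2.RETR_EXTERNAL,cv2.CHAIN_APPROX_NONE); out=[]
    for q in cs:
        if cv2.contourArea(q)>30:
            M=cv2.moments(q); out.append((M['m10']/M['m00'],M['m01']/M['m00'],cv2.contourArea(q),cv2.boundingRect(q)))
    return out
for c,roi in(('top',(420,200,490,340)),('side',(220,320,390,420)),('top',(270,170,390,260)),('side',(300,200,370,290))):
    for o in comps(c,roi): print(c,np.round(o[:3],1),o[3],onz(cal[c],o[0],o[1],.0595).round(4))
# rack
print('rack hsv',[hsv[p].tolist() for p in((345,180),(270,170),(250,190),(300,140),(220,175))])
m=cv2.imread('pics/top0.png')
a=cv2.resize(m[165:285,255:405],None,fx=5,fy=5,interpolation=cv2.INTER_CUBIC);cv2.imwrite('pics/dry.png',a)
a=cv2.resize(m[170:360,150:230],None,fx=3,fy=3,interpolation=cv2.INTER_CUBIC);cv2.imwrite('pics/rack.png',a)
E
```

```text
top [460.2 308.7 317. ] (447, 300, 27, 19) [ 0.4043 -0.302   0.0595]
top [455.2 268.8 675.5] (437, 257, 36, 25) [ 0.4892 -0.2909  0.0595]
top [449.7 227.7 160.5] (440, 222, 20, 12) [ 0.5774 -0.2788  0.0595]
side [255.7 373.1 540.5] (245, 355, 22, 38) [ 0.4058 -0.2975  0.0595]
side [ 300.6  361.1 1093.5] (286, 338, 29, 48) [ 0.4908 -0.286   0.0595]
side [345.9 348.8 306.5] (340, 333, 14, 34) [ 0.5793 -0.2739  0.0595]
top [335.2 228.4 294. ] (326, 219, 20, 20) [ 0.5717 -0.0324  0.0595]
side [321.6 249.9 688. ] (312, 230, 20, 42) [ 0.5712 -0.0286  0.0595]
rack hsv [[20, 108, 125], [17, 134, 76], [20, 108, 146], [26, 119, 152], [20, 112, 93]]
```

View pics/dry.png

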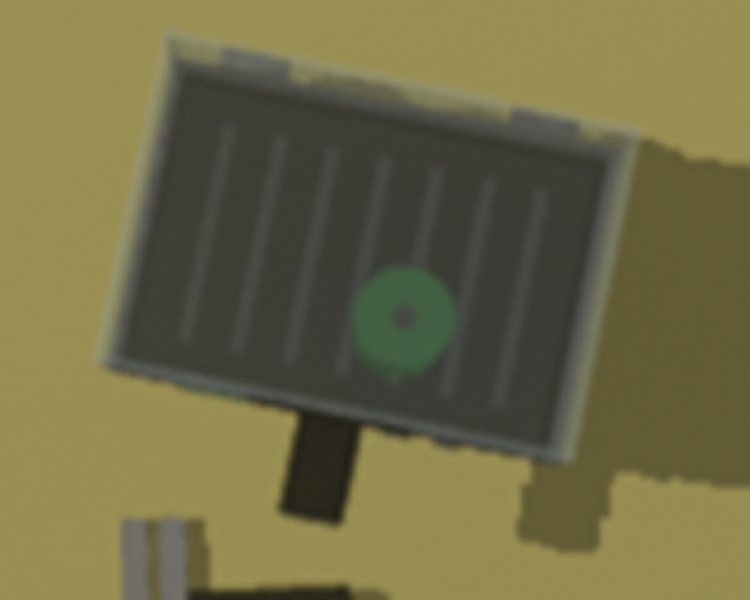

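View pics/rack.png

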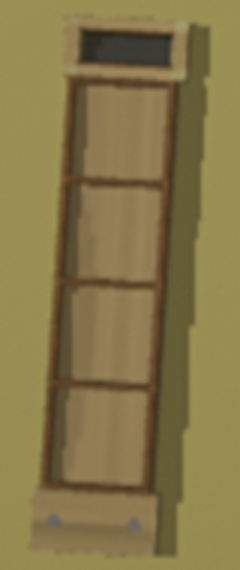

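The dryer crop shows the hood top's corners at about (168,33), (640,130), (572,462) and (102,365), and the tab from (330,418) to its tip at (312,520). The rack crop shows the end pieces' outer edges at (67,15)-(187,22) and (32,548)-(155,555). The rib corners are at (72,80), (175,84), (42,487) and (152,489).

```bash
python3 - <<'E'
from h import *
cal=get_calibration('top')
D=[onz(cal,255+(u+.5)/5-.5,165+(v+.5)/5-.5,.12) for u,v in((168,33),(640,130),(572,462),(102,365))]
D=np.array(D); c=D.mean(0); e=(D[0]-D[1]+D[3]-D[2]); th=np.arctan2(e[1],e[0]); yh=np.array([np.cos(th),np.sin(th),0]); xh=np.array([yh[1],-yh[0],0])
f=D[:2].mean(0)-D[2:].mean(0)
print('dims',np.linalg.norm(e)/2,np.linalg.norm(f),'xh',xh,'depth dir',f/np.linalg.norm(f),'yaw',np.degrees(np.arctan2(xh[1],xh[0])))
h=c+xh*.07; h[2]=.04; print('hinge',h,'tab',h-xh*.167+[0,0,.055])
print('tab seen tip,base',[onz(cal,255+u/5,165+v/5,.101).round(4) for u,v in((312,520),(330,418))])
R=[onz(cal,150+(u+.5)/3-.5,170+(v+.5)/3-.5,.012) for u,v in((67,15),(187,22),(155,555),(32,548))]
R2=[onz(cal,150+(u+.5)/3-.5,170+(v+.5)/3-.5,.018) for u,v in((72,80),(175,84),(152,489),(42,487))]
for r in(np.array(R),np.array(R2)):
    c=r.mean(0);a=r[:2].mean(0)-r[2:].mean(0);L=np.linalg.norm(a);a/=L
    print('rack',c,L,np.linalg.norm(r[0]-r[1]),'yaw',np.degrees(np.arctan2(a[1],a[0])))
    for s in(.114,.038,-.038,-.114): print(s,(c+a*s).round(4))
E
```

```text
dims 0.19688302706620356 0.13912395479043224 xh [ 0.98248204 -0.18635727  0.        ] depth dir [ 9.83403682e-01 -1.81430974e-01  7.98009966e-16] yaw -10.740274479524073
hinge [ 0.66613524 -0.02963323  0.04      ] tab [0.50206074 0.00148843 0.095     ]
tab seen tip,base [array([0.4842, 0.0045, 0.101 ]), array([ 0.5266, -0.0022,  0.101 ])]
rack [0.48880244 0.300011   0.012     ] 0.4001168095401572 0.09137253076381083 yaw -1.9283416122734665
0.114 [0.6027 0.2962 0.012 ]
0.038 [0.5268 0.2987 0.012 ]
-0.038 [0.4508 0.3013 0.012 ]
-0.114 [0.3749 0.3038 0.012 ]
rack [0.48818546 0.29849017 0.018     ] 0.30324907132095524 0.07777719091640097 yaw -2.0673293402211206
0.114 [0.6021 0.2944 0.018 ]
0.038 [0.5262 0.2971 0.018 ]
-0.038 [0.4502 0.2999 0.018 ]
-0.114 [0.3743 0.3026 0.018 ]
```

```bash
cat >> h.py <<'E'
from scipy.spatial.transform import Rotation as Ro
def rel(p,yaw,tcp=None,q=None):
    """shift+turn in the tool frame to a tool-down pose at p with tool y at angle yaw(deg); from measured pose"""
    s=manip.state(); R0=Ro.from_quat(s['eef_rot'] if q is None else q); t=s['tcp_pos'] if tcp is None else np.array(tcp)
    a=np.radians(yaw); y=np.array([np.cos(a),np.sin(a),0]); z=np.array([0,0,-1.]); x=np.cross(y,z)
    R1=Ro.from_matrix(np.c_[x,y,z]); w=(R0.inv()*R1).as_rotvec(degrees=True)
    return np.r_[R0.inv().apply(np.array(p)-t).round(4),w.round(1)].tolist()
E
python3 -c "
from h import *
print(manip.grip_point_offset)
print(rel([.4975,.0025,.22],79.3)); print(rel([.4975,.0025,.076],79.3))"
```

```text
0.0187
[-0.4513, -0.4151, 0.0112, -0.1, -0.0, -13.9]
[-0.4513, -0.4149, 0.1552, -0.1, -0.0, -13.9]
```

Call:
apply_moves([
  [[0.085, -0.451, -0.415, 0.011, 0, 0, -13.9], [0.085, -0.451, -0.415, 0.011, 0, 0, -13.9], [0.085, -0.451, -0.415, 0.011, 0, 0, -13.9], [0.085, -0.451, -0.415, 0.011, 0, 0, -13.9], [0.085, -0.451, -0.415, 0.011, 0, 0, -13.9], [0.085, -0.451, -0.415, 0.011, 0, 0, -13.9], [0.085, -0.451, -0.415, 0.011, 0, 0, -13.9], [0.085, -0.451, -0.415, 0.011, 0, 0, -13.9], [0.085, -0.451, -0.415, 0.011, 0, 0, -13.9], [0.085, -0.451, -0.415, 0.011, 0, 0, -13.9]],
], squeeze=30)

```text
time: 1.35
tcp_pos: [0.498, 0.0006, 0.2202]
eef_rot: [0.094, 0.996, -0.0, -0.0]
ft_force: [0.3, 1.4, -0.0]
opening: 0.995
finger_force: 0.0
```

```bash
python3 -c "
from h import *
print(rel([.4975,.0025,.22],79.3)); print(rel([.4975,.0025,.076],79.3))
snap('wrist','w1'); c=get_calibration('wrist')
print(proj(c,[.502,.0015,.101]),proj(c,[.4795,.0058,.101]))"
```

```text
[0.0008, 0.0018, 0.0002, -0.0, -0.0, -0.1]
[0.0008, 0.0018, 0.1442, -0.0, -0.0, -0.1]
[324.48714767 224.78491926] [324.62627689 192.93785804]
```

View pics/w1.png

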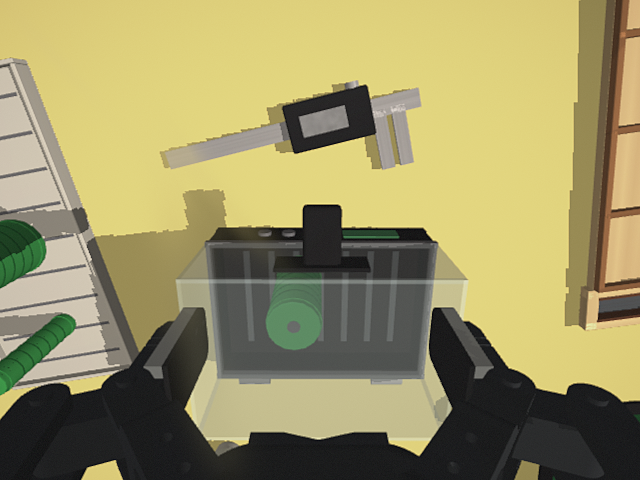

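The wrist view shows the tab from its tip at row 205 to its base at about row 268, column 322. That puts it roughly 5 mm farther out than estimated, so I'll grasp at x = 0.501.

Call:
apply_moves([
  [[0.085, -0.003, 0.001, 0.06, 0, 0, 0], [0.085, -0.003, 0.001, 0.11, 0, 0, 0], [0.085, -0.003, 0.001, 0.144, 0, 0, 0], [0.085, -0.003, 0.001, 0.144, 0, 0, 0], [0.02, -0.003, 0.001, 0.144, 0, 0, 0], [0.02, -0.003, 0.001, 0.144, 0, 0, 0], [0.02, -0.003, 0.001, 0.144, 0, 0, 0], [0.02, -0.003, 0.001, 0.144, 0, 0, 0], [0.02, -0.003, 0.001, 0.144, 0, 0, 0], [0.02, -0.003, 0.001, 0.144, 0, 0, 0]],
], squeeze=30)

```text
time: 2.65
tcp_pos: [0.501, 0.0027, 0.0774]
eef_rot: [0.093, 0.996, -0.0, 0.001]
ft_force: [-4.0, -8.2, 14.8]
opening: 0.322
finger_force: 32.8
```

```bash
python3 -c "
from h import *
s=manip.state();print(s['tcp_pos'],s['eef_rot'],s['opening']*85,s['ft_force'],s['finger_force'])
g=s['tcp_pos']+[0,0,.0187]; h=np.array([.670,-.030,.04]); xh=np.array([.9825,-.1864,0])
d=(g-h)@xh; dz=g[2]-h[2]; R0=Ro.from_quat(s['eef_rot']); r=np.hypot(d,dz); a0=np.arctan2(dz,d); print(r)
for t in range(5,105,5):
    a=a0-np.radians(t); D=xh*(r*np.cos(a)-d)+[0,0,r*np.sin(a)-dz]; print(t,R0.inv().apply(D).round(4))
"
```

```text
[0.50101154 0.00268417 0.07738522] [ 9.34008723e-02  9.95628160e-01 -4.76495820e-04  7.85579185e-04] 27.35370155244567 [-3.95462291 -8.17866206 14.78711156] 32.771939635276794
0.18103051421124486
5 [-0.0056 -0.     -0.0148]
10 [-0.0124 -0.     -0.029 ]
15 [-0.0205 -0.     -0.0426]
20 [-0.0297 -0.0001 -0.0554]
25 [-0.0399 -0.0001 -0.0674]
30 [-0.0512 -0.0001 -0.0785]
35 [-0.0634 -0.0001 -0.0885]
40 [-0.0765 -0.0001 -0.0974]
45 [-9.020e-02 -1.000e-04 -1.051e-01]
50 [-1.046e-01 -1.000e-04 -1.116e-01]
55 [-1.195e-01 -1.000e-04 -1.169e-01]
60 [-0.1348 -0.0002 -0.1208]
65 [-0.1504 -0.0002 -0.1234]
70 [-0.1662 -0.0002 -0.1246]
75 [-0.182  -0.0002 -0.1244]
80 [-0.1977 -0.0002 -0.1228]
85 [-2.132e-01 -2.000e-04 -1.199e-01]
90 [-2.284e-01 -2.000e-04 -1.157e-01]
95 [-2.432e-01 -2.000e-04 -1.101e-01]
100 [-2.574e-01 -2.000e-04 -1.033e-01]
```

Call:
apply_moves([
  [[0.02, -0.006, 0, -0.015, 0, 0, 0], [0.02, -0.012, 0, -0.029, 0, 0, 0], [0.02, -0.02, 0, -0.043, 0, 0, 0], [0.02, -0.03, 0, -0.055, 0, 0, 0], [0.02, -0.04, 0, -0.067, 0, 0, 0], [0.02, -0.051, 0, -0.078, 0, 0, 0], [0.02, -0.063, 0, -0.088, 0, 0, 0], [0.02, -0.076, 0, -0.097, 0, 0, 0], [0.02, -0.09, 0, -0.105, 0, 0, 0], [0.02, -0.09, 0, -0.105, 0, 0, 0]],
])

```text
time: 3.9
tcp_pos: [0.5895, -0.0144, 0.1821]
eef_rot: [0.094, 0.996, -0.001, 0.0]
ft_force: [-2.6, -9.0, 1.6]
opening: 0.32
finger_force: 32.4
```

Following well with small forces. Continuing the arc from 45° to 95°.

Call:
apply_moves([
  [[0.02, -0.015, 0, -0.007, 0, 0, 0], [0.02, -0.03, 0, -0.012, 0, 0, 0], [0.02, -0.045, 0, -0.016, 0, 0, 0], [0.02, -0.06, 0, -0.018, 0, 0, 0], [0.02, -0.076, 0, -0.0195, 0, 0, 0], [0.02, -0.092, 0, -0.019, 0, 0, 0], [0.02, -0.108, 0, -0.018, 0, 0, 0], [0.02, -0.123, 0, -0.015, 0, 0, 0], [0.02, -0.138, 0, -0.011, 0, 0, 0], [0.02, -0.138, 0, -0.011, 0, 0, 0]],
])

```text
time: 5.15
tcp_pos: [0.7249, -0.0406, 0.1922]
eef_rot: [0.094, 0.996, -0.001, -0.0]
ft_force: [-2.6, -9.3, -1.3]
opening: 0.323
finger_force: 36.7
```

Call:
apply_moves([
  [[0.02, -0.008, 0, 0.004, 0, 0, 0], [0.085, -0.008, 0, 0.004, 0, 0, 0], [0.085, -0.008, 0, 0.004, 0, 0, 0], [0.085, -0.008, 0, 0.004, 0, 0, 0], [0.085, -0.008, 0, -0.03, 0, 0, 0], [0.085, -0.008, 0, -0.07, 0, 0, 0], [0.085, 0.05, 0, -0.09, 0, 0, 0], [0.085, 0.1, 0, -0.09, 0, 0, 0], [0.085, 0.1, 0, -0.09, 0, 0, 0], [0.085, 0.1, 0, -0.09, 0, 0, 0]],
])

```text
time: 6.4
tcp_pos: [0.6268, -0.0204, 0.2828]
eef_rot: [0.093, 0.996, -0.0, 0.001]
ft_force: [0.2, 0.9, 0.0]
opening: 0.995
finger_force: 0.0
```

```bash
python3 -c "
from h import *
snap('side','s2'); snap('wrist','w2')
for n,p in (('g42',[.5715,-.031]),('g52',[.490,-.2885]),('g22',[.578,-.2765]),('g32',[.405,-.300])):
    print(n,rel(p+[.26],79.3 if n=='g42' else 90), proj(get_calibration('wrist'),p+[.107]))"
```

```text
g42 [0.053, -0.0206, 0.0223, 0.0, 0.0, -0.0] [290.69239538 140.6917165 ]
g52 [0.0851, -0.2888, 0.0222, -0.0, 0.0, -10.7] [-56.43630417  98.31647427]
g22 [0.0009, -0.2606, 0.0223, -0.0, 0.0, -10.7] [  7.19486735 204.15046601]
g32 [0.1665, -0.3159, 0.0222, -0.0, 0.0, -10.7] [-129.33751105  -23.15865792]
```

View pics/s2.png

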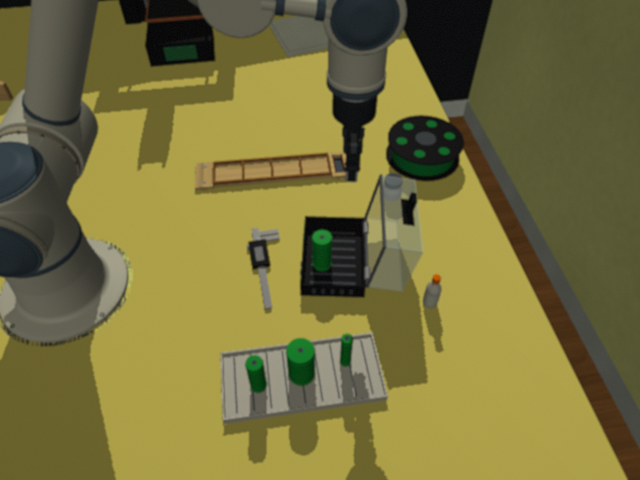

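View pics/w2.png

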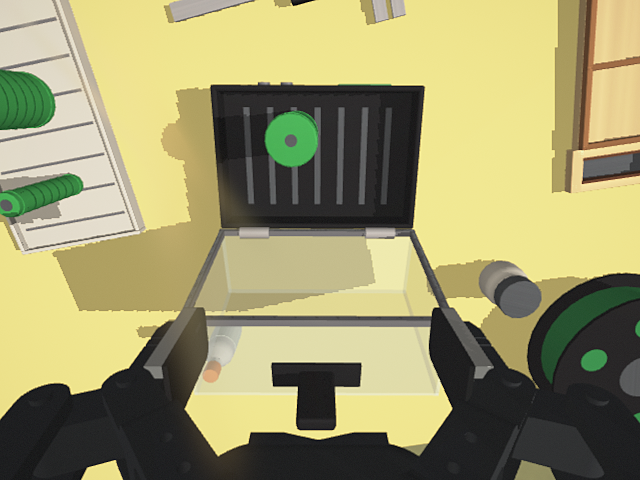

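Hood is open, against its stop. Predicted gauge positions match the wrist view: g42 at (291,140), g22 at (8,203). Now I grasp the 42.

Call:
apply_moves([
  [[0.085, 0.053, -0.021, 0.022, 0, 0, 0], [0.085, 0.053, -0.021, 0.07, 0, 0, 0], [0.085, 0.053, -0.021, 0.13, 0, 0, 0], [0.085, 0.053, -0.021, 0.19, 0, 0, 0], [0.085, 0.053, -0.021, 0.225, 0, 0, 0], [0.085, 0.053, -0.021, 0.225, 0, 0, 0], [0.035, 0.053, -0.021, 0.225, 0, 0, 0], [0.035, 0.053, -0.021, 0.225, 0, 0, 0], [0.035, 0.053, -0.021, 0.225, 0, 0, 0], [0.035, 0.053, -0.021, 0.225, 0, 0, 0]],
], squeeze=30)

```text
time: 7.75
tcp_pos: [0.5714, -0.0314, 0.0587]
eef_rot: [0.093, 0.996, -0.0, 0.001]
ft_force: [0.1, -0.7, 7.7]
opening: 0.483
finger_force: 31.0
```

```bash
python3 -c "
from h import *
s=manip.state();print(s['tcp_pos'],s['opening']*85.4,s['finger_force'])
print(rel([.5265,.298,.19],88),rel([.5265,.298,.057],88))"
```

```text
[ 0.57140962 -0.03137657  0.0587295 ] 41.27145049762573 30.974484086036682
[0.105, 0.3153, -0.1315, -0.0, 0.2, -8.7] [0.1054, 0.3153, 0.0015, -0.0, 0.2, -8.7]
```

Call:
apply_moves([
  [[0.035, 0, 0, -0.04, 0, 0, 0], [0.035, 0, 0, -0.09, 0, 0, 0], [0.035, 0, 0, -0.132, 0, 0, 0], [0.035, 0.03, 0.06, -0.132, 0, 0, -2], [0.035, 0.05, 0.12, -0.132, 0, 0, -4], [0.035, 0.07, 0.18, -0.132, 0, 0, -6], [0.035, 0.09, 0.24, -0.132, 0, 0, -8], [0.035, 0.105, 0.29, -0.132, 0, 0, -8.7], [0.035, 0.105, 0.315, -0.132, 0, 0, -8.7], [0.035, 0.105, 0.315, -0.132, 0, 0, -8.7]],
])

```text
time: 9.0
tcp_pos: [0.5258, 0.2996, 0.1899]
eef_rot: [0.016, 1.0, 0.0, 0.001]
ft_force: [-0.4, -0.7, -1.1]
opening: 0.48
finger_force: 30.9
```

```bash
python3 -c "
from h import *
s=manip.state();print(s['tcp_pos'],s['opening']*85.4,s['finger_force'])
print(rel([.5265,.298,.0575],88)); snap('wrist','w3'); c=get_calibration('wrist')
for a in(.152,.076,0,-.076,-.152):
  for b in(.038,-.038):
    q=np.array([.4885,.2993,.018])+a*np.array([.9994,-.0349,0])+b*np.array([.0349,.9994,0]); print(a,b,proj(c,q).round())"
```

```text
[0.52582912 0.29960718 0.18991719] 41.03269091366522 30.92622935771942
[-0.0006, -0.0017, 0.1324, 0.0, 0.1, 0.1]
0.152 0.038 [357. 326.]
0.152 -0.038 [275. 326.]
0.076 0.038 [360. 249.]
0.076 -0.038 [272. 249.]
0 0.038 [364. 161.]
0 -0.038 [269. 161.]
-0.076 0.038 [367.  58.]
-0.076 -0.038 [265.  58.]
-0.152 0.038 [372. -64.]
-0.152 -0.038 [260. -64.]
```

View pics/w3.png

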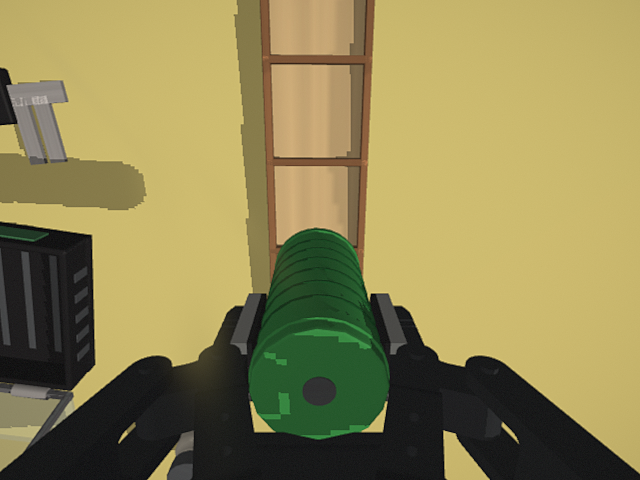

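The rib crossings sit at rows 60, 161 and 247, columns about 267 to 368, against predictions of 58, 161 and 249. The rack estimate is good to about 2 mm, so I lower and release.

Call:
apply_moves([
  [[0.035, -0.001, -0.001, 0.05, 0, 0, 0], [0.035, -0.001, -0.001, 0.09, 0, 0, 0], [0.035, -0.001, -0.001, 0.12, 0, 0, 0], [0.035, -0.001, -0.001, 0.132, 0, 0, 0], [0.035, -0.001, -0.001, 0.1325, 0, 0, 0], [0.085, -0.001, -0.001, 0.1325, 0, 0, 0], [0.085, -0.001, -0.001, 0.1325, 0, 0, 0], [0.085, -0.001, -0.001, 0.1325, 0, 0, 0], [0.085, -0.001, -0.001, 0.06, 0, 0, 0], [0.085, -0.001, -0.001, -0.01, 0, 0, 0]],
])

```text
time: 10.3
tcp_pos: [0.5264, 0.2966, 0.1831]
eef_rot: [0.018, 1.0, -0.0, -0.001]
ft_force: [0.9, 0.5, -0.2]
opening: 0.997
finger_force: 0.0
```

```bash
python3 -c "
from h import *
print(manip.state()['tcp_pos'],rel([.490,-.2885,.20],90),rel([.490,-.2885,.058],90))"
```

```text
[0.52638854 0.29664585 0.18312048] [0.0157, -0.5861, -0.0165, -0.0, -0.1, -2.0] [0.0156, -0.586, 0.1255, -0.0, -0.1, -2.0]
```

Call:
apply_moves([
  [[0.085, 0.016, -0.06, 0, 0, 0, -2], [0.085, 0.016, -0.586, 0, 0, 0, -2], [0.085, 0.016, -0.586, 0, 0, 0, -2], [0.085, 0.016, -0.586, 0, 0, 0, -2], [0.085, 0.016, -0.586, 0, 0, 0, -2], [0.085, 0.016, -0.586, 0, 0, 0, -2], [0.085, 0.016, -0.586, 0, 0, 0, -2], [0.085, 0.016, -0.586, 0, 0, 0, -2], [0.085, 0.016, -0.586, 0, 0, 0, -2], [0.085, 0.016, -0.586, 0, 0, 0, -2]],
])

```text
time: 11.55
tcp_pos: [0.4898, -0.2916, 0.182]
eef_rot: [0.001, 1.0, -0.0, 0.0]
ft_force: [-0.7, 0.8, -0.2]
opening: 0.998
finger_force: 0.0
```

```bash
python3 -c "
from h import *
print(manip.state()['tcp_pos'],rel([.490,-.2885,.058],90))
c=get_calibration('wrist'); im=snap('wrist','w4')
print(proj(c,[.490,-.2885,.107]),proj(c,[.405,-.300,.107]),proj(c,[.578,-.2765,.107]))"
```

```text
[ 0.48975403 -0.29159309  0.18198091] [-0.0001, 0.0032, 0.124, -0.1, 0.0, -0.2]
[321.45265817 245.79179727] [299.67470786  95.16687461] [339.45068517 369.30043959]
```

View pics/w4.png

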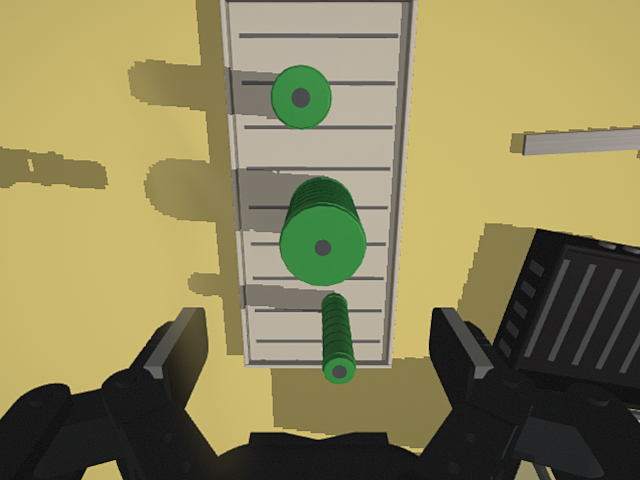

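Tops are seen at (323,247), (300,97) and (339,372), all within about 2 px of prediction, with diameters in the right ratio. Now I grasp the 52.

Call:
apply_moves([
  [[0.085, 0, 0.003, 0.04, 0, 0, 0], [0.085, 0, 0.003, 0.09, 0, 0, 0], [0.085, 0, 0.003, 0.124, 0, 0, 0], [0.085, 0, 0.003, 0.124, 0, 0, 0], [0.045, 0, 0.003, 0.124, 0, 0, 0], [0.045, 0, 0.003, 0.124, 0, 0, 0], [0.045, 0, 0.003, 0.124, 0, 0, 0], [0.045, 0, 0.003, 0.124, 0, 0, 0], [0.045, 0, 0.003, 0.06, 0, 0, 0], [0.045, 0, 0.003, -0.02, 0, 0, 0]],
], squeeze=35)

```text
time: 12.85
tcp_pos: [0.49, -0.2851, 0.1852]
eef_rot: [0.0, 1.0, -0.0, 0.0]
ft_force: [1.5, -0.8, -1.0]
opening: 0.601
finger_force: 37.4
```

```bash
python3 -c "
from h import *
s=manip.state();print(s['tcp_pos'],s['opening']*85.4,s['finger_force'])
print(rel([.6024,.2953,.20],88))"
```

```text
[ 0.48995365 -0.28510526  0.185243  ] 51.32921037231825 37.445032596588135
[-0.1122, 0.5805, -0.0148, -0.0, 0.0, 2.0]
```

Call:
apply_moves([
  [[0.045, -0.01, 0.05, -0.015, 0, 0, 0], [0.045, -0.022, 0.11, -0.015, 0, 0, 0], [0.045, -0.033, 0.17, -0.015, 0, 0, 0], [0.045, -0.044, 0.23, -0.015, 0, 0, 0], [0.045, -0.056, 0.29, -0.015, 0, 0, 1], [0.045, -0.067, 0.35, -0.015, 0, 0, 1], [0.045, -0.079, 0.41, -0.015, 0, 0, 2], [0.045, -0.09, 0.47, -0.015, 0, 0, 2], [0.045, -0.102, 0.53, -0.015, 0, 0, 2], [0.045, -0.112, 0.58, -0.015, 0, 0, 2]],
])

```text
time: 14.1
tcp_pos: [0.6025, 0.2973, 0.1992]
eef_rot: [0.017, 1.0, 0.0, 0.001]
ft_force: [0.0, 0.1, -1.1]
opening: 0.607
finger_force: 37.5
```

Call:
apply_moves([
  [[0.045, 0, 0, 0, 0, 0, 0], [0.045, 0, 0, 0, 0, 0, 0], [0.045, 0, 0, 0, 0, 0, 0]],
])

```text
time: 14.48
tcp_pos: [0.6024, 0.2936, 0.1984]
eef_rot: [0.018, 1.0, -0.0, 0.0]
ft_force: [-0.1, 0.2, -0.8]
opening: 0.599
finger_force: 37.5
```

```bash
python3 -c "
from h import *
s=manip.state();print(s['tcp_pos'],s['opening']*85.4,s['finger_force'])
print(rel([.6024,.2953,.0565],88))"
```

```text
[0.60237066 0.29356465 0.19836623] 51.127386943526304 37.52846539020538
[0.0001, 0.0017, 0.1419, -0.0, 0.0, -0.1]
```

Call:
apply_moves([
  [[0.045, 0, 0.002, 0.05, 0, 0, 0], [0.045, 0, 0.002, 0.1, 0, 0, 0], [0.045, 0, 0.002, 0.13, 0, 0, 0], [0.045, 0, 0.002, 0.1415, 0, 0, 0], [0.045, 0, 0.002, 0.142, 0, 0, 0], [0.085, 0, 0.002, 0.142, 0, 0, 0], [0.085, 0, 0.002, 0.142, 0, 0, 0], [0.085, 0, 0.002, 0.142, 0, 0, 0], [0.085, 0, 0.002, 0.082, 0, 0, 0], [0.085, 0, 0.002, 0.022, 0, 0, 0]],
])

```text
time: 15.72
tcp_pos: [0.6021, 0.2965, 0.1769]
eef_rot: [0.018, 1.0, -0.0, -0.001]
ft_force: [0.1, -0.3, 0.2]
opening: 0.997
finger_force: 0.0
```

```bash
python3 -c "
from h import *
s=manip.state();print(s['tcp_pos'])
print(rel([.405,-.300,.19],90))"
```

```text
[0.60207549 0.29650782 0.17693986]
[0.1759, -0.6031, -0.0125, -0.0, -0.1, -2.0]
```

Call:
apply_moves([
  [[0.085, 0.016, -0.055, -0.013, 0, 0, 0], [0.085, 0.176, -0.603, -0.013, 0, 0, -2], [0.085, 0.176, -0.603, -0.013, 0, 0, -2], [0.085, 0.176, -0.603, -0.013, 0, 0, -2], [0.085, 0.176, -0.603, -0.013, 0, 0, -2], [0.085, 0.176, -0.603, -0.013, 0, 0, -2], [0.085, 0.176, -0.603, -0.013, 0, 0, -2], [0.085, 0.176, -0.603, -0.013, 0, 0, -2], [0.085, 0.176, -0.603, -0.013, 0, 0, -2], [0.085, 0.176, -0.603, -0.013, 0, 0, -2]],
])

```text
time: 16.98
tcp_pos: [0.407, -0.2937, 0.1892]
eef_rot: [0.0, 1.0, -0.0, 0.0]
ft_force: [1.1, 0.3, -0.3]
opening: 0.995
finger_force: 0.0
```

Call:
apply_moves([
  [[0.085, 0, -0.005, 0, 0, 0, 0], [0.085, 0, -0.005, 0, 0, 0, 0], [0.085, 0, -0.005, 0, 0, 0, 0]],
])

```text
time: 17.35
tcp_pos: [0.4082, -0.2955, 0.1888]
eef_rot: [-0.0, 1.0, 0.0, -0.0]
ft_force: [1.0, 0.4, 0.5]
opening: 0.996
finger_force: 0.0
```

```bash
python3 -c "
from h import *
s=manip.state();print(s['tcp_pos'])
print(rel([.405,-.300,.058],90))"
```

```text
[ 0.40818318 -0.2955104   0.18881734]
[0.0032, -0.0045, 0.1308, 0.0, -0.0, 0.1]
```

Call:
apply_moves([
  [[0.085, 0.003, -0.004, 0.05, 0, 0, 0], [0.085, 0.003, -0.004, 0.1, 0, 0, 0], [0.085, 0.003, -0.004, 0.131, 0, 0, 0], [0.085, 0.003, -0.004, 0.131, 0, 0, 0], [0.025, 0.003, -0.004, 0.131, 0, 0, 0], [0.025, 0.003, -0.004, 0.131, 0, 0, 0], [0.025, 0.003, -0.004, 0.131, 0, 0, 0], [0.025, 0.003, -0.004, 0.131, 0, 0, 0], [0.025, 0.003, -0.004, 0.131, 0, 0, 0], [0.025, 0.003, -0.004, 0.131, 0, 0, 0]],
], squeeze=30)

```text
time: 18.6
tcp_pos: [0.4053, -0.3011, 0.0588]
eef_rot: [0.0, 1.0, -0.001, 0.001]
ft_force: [-1.1, 2.3, 11.8]
opening: 0.367
finger_force: 28.8
```

```bash
python3 -c "
from h import *
s=manip.state();print(s['tcp_pos'],s['opening']*85.4,s['finger_force'])
print(rel([.4505,.3006,.19],88))"
```

```text
[ 0.40534763 -0.30110863  0.05877988] 31.37908609432634 28.784794807434082
[-0.045, 0.6016, -0.1318, -0.1, 0.1, 2.0]
```

Call:
apply_moves([
  [[0.025, 0, 0, -0.05, 0, 0, 0], [0.025, 0, 0, -0.1, 0, 0, 0], [0.025, 0, 0, -0.135, 0, 0, 0], [0.025, -0.004, 0.05, -0.135, 0, 0, 0], [0.025, -0.008, 0.11, -0.135, 0, 0, 0], [0.025, -0.013, 0.17, -0.135, 0, 0, 0], [0.025, -0.017, 0.23, -0.135, 0, 0, 0], [0.025, -0.022, 0.29, -0.135, 0, 0, 1], [0.025, -0.026, 0.35, -0.135, 0, 0, 1], [0.025, -0.031, 0.41, -0.135, 0, 0, 2]],
])

```text
time: 19.85
tcp_pos: [0.436, 0.1112, 0.1934]
eef_rot: [0.018, 1.0, 0.0, 0.001]
ft_force: [1.5, -0.6, -0.1]
opening: 0.365
finger_force: 30.1
```

Call:
apply_moves([
  [[0.025, -0.005, 0.05, 0, 0, 0, 0], [0.025, -0.009, 0.11, 0, 0, 0, 0], [0.025, -0.013, 0.17, 0, 0, 0, 0], [0.025, -0.014, 0.185, 0, 0, 0, 0], [0.025, -0.014, 0.185, 0, 0, 0, 0], [0.025, -0.014, 0.185, 0, 0, 0, 0]],
])

```text
time: 20.6
tcp_pos: [0.4564, 0.2924, 0.1929]
eef_rot: [0.018, 1.0, -0.0, -0.0]
ft_force: [-0.6, -1.3, -0.3]
opening: 0.367
finger_force: 30.2
```

```bash
python3 -c "
from h import *
s=manip.state();print(s['tcp_pos'],s['opening']*85.4,s['finger_force'])
print(rel([.4505,.3006,.0572],88))"
```

```text
[0.45642039 0.29235562 0.19289107] 31.30320448281868 30.156447887420654
[0.0062, 0.0081, 0.1357, -0.0, -0.0, -0.1]
```

Call:
apply_moves([
  [[0.025, 0.006, 0.008, 0, 0, 0, 0], [0.025, 0.006, 0.008, 0.05, 0, 0, 0], [0.025, 0.006, 0.008, 0.1, 0, 0, 0], [0.025, 0.006, 0.008, 0.13, 0, 0, 0], [0.025, 0.006, 0.008, 0.1355, 0, 0, 0], [0.025, 0.006, 0.008, 0.136, 0, 0, 0], [0.085, 0.006, 0.008, 0.136, 0, 0, 0], [0.085, 0.006, 0.008, 0.136, 0, 0, 0], [0.085, 0.006, 0.008, 0.136, 0, 0, 0], [0.085, 0.006, 0.008, 0.136, 0, 0, 0]],
])

```text
time: 21.85
tcp_pos: [0.4509, 0.3018, 0.0569]
eef_rot: [0.018, 1.0, 0.0, 0.0]
ft_force: [0.2, -0.3, 0.6]
opening: 0.998
finger_force: 0.0
```

Call:
apply_moves([
  [[0.085, 0, 0, -0.05, 0, 0, 0], [0.085, 0, 0, -0.1, 0, 0, 0], [0.085, 0, 0, -0.15, 0, 0, 0], [0.085, 0, 0, -0.15, 0, 0, 0]],
])

```text
time: 22.35
tcp_pos: [0.4525, 0.3027, 0.2105]
eef_rot: [0.018, 1.0, 0.002, 0.003]
ft_force: [1.0, -0.1, -0.3]
opening: 0.997
finger_force: 0.0
```

```bash
python3 -c "
from h import *
s=manip.state();print(s['tcp_pos'])
print(rel([.578,-.2765,.207],90))"
```

```text
[0.45249548 0.3027251  0.21046293]
[-0.1459, -0.5744, 0.0024, 0.2, 0.3, -2.0]
```

Call:
apply_moves([
  [[0.085, -0.01, -0.05, 0.003, 0, 0, -2], [0.085, -0.124, -0.575, 0.003, 0, 0, -2], [0.085, -0.124, -0.575, 0.003, 0, 0, -2], [0.085, -0.124, -0.575, 0.003, 0, 0, -2], [0.085, -0.124, -0.575, 0.003, 0, 0, -2], [0.085, -0.124, -0.575, 0.003, 0, 0, -2], [0.085, -0.124, -0.575, 0.003, 0, 0, -2], [0.085, -0.124, -0.575, 0.003, 0, 0, -2], [0.085, -0.124, -0.575, 0.003, 0, 0, -2], [0.085, -0.124, -0.575, 0.003, 0, 0, -2]],
])

```text
time: 23.6
tcp_pos: [0.5542, -0.28, 0.2026]
eef_rot: [0.001, 1.0, 0.0, -0.0]
ft_force: [0.4, 0.6, 1.1]
opening: 0.997
finger_force: 0.0
```

Call:
apply_moves([
  [[0.085, 0, 0, 0, 0, 0, 0], [0.085, 0, 0, 0, 0, 0, 0], [0.085, 0, 0, 0, 0, 0, 0]],
])

```text
time: 23.98
tcp_pos: [0.5543, -0.2759, 0.2036]
eef_rot: [-0.0, 1.0, 0.0, -0.0]
ft_force: [0.1, 0.3, -0.6]
opening: 0.999
finger_force: 0.0
```

```bash
python3 -c "
from h import *
s=manip.state();print(s['tcp_pos'])
print(rel([.578,-.2765,.058],90))"
```

```text
[ 0.55426632 -0.27590746  0.20357318]
[-0.0238, -0.0007, 0.1456, 0.0, -0.0, 0.0]
```

Call:
apply_moves([
  [[0.085, -0.024, -0.001, 0.02, 0, 0, 0], [0.085, -0.024, -0.001, 0.07, 0, 0, 0], [0.085, -0.024, -0.001, 0.12, 0, 0, 0], [0.085, -0.024, -0.001, 0.146, 0, 0, 0], [0.085, -0.024, -0.001, 0.146, 0, 0, 0], [0.015, -0.024, -0.001, 0.146, 0, 0, 0], [0.015, -0.024, -0.001, 0.146, 0, 0, 0], [0.015, -0.024, -0.001, 0.146, 0, 0, 0], [0.015, -0.024, -0.001, 0.146, 0, 0, 0], [0.015, -0.024, -0.001, 0.146, 0, 0, 0]],
], squeeze=25)

```text
time: 25.22
tcp_pos: [0.5788, -0.2784, 0.0585]
eef_rot: [0.0, 1.0, -0.0, 0.0]
ft_force: [-0.5, 1.5, 6.9]
opening: 0.251
finger_force: 25.4
```

Call:
apply_moves([
  [[0.015, 0, 0, 0, 0, 0, 0], [0.015, 0, 0, 0, 0, 0, 0], [0.015, 0, 0, -0.05, 0, 0, 0], [0.015, 0, 0, -0.1, 0, 0, 0], [0.015, 0, 0, -0.145, 0, 0, 0], [0.015, 0, 0, -0.145, 0, 0, 0], [0.015, 0, 0, -0.145, 0, 0, 0]],
])

```text
time: 26.1
tcp_pos: [0.5781, -0.278, 0.2024]
eef_rot: [0.0, 1.0, 0.0, -0.0]
ft_force: [-0.2, 0.4, -0.1]
opening: 0.247
finger_force: 24.9
```

```bash
python3 -c "
from h import *
s=manip.state();print(s['tcp_pos'],s['opening']*85.4,s['finger_force'])
print(rel([.3746,.3032,.203],88))"
```

```text
[ 0.57814287 -0.27803281  0.20239706] 21.051795050278795 24.852682650089264
[0.2038, 0.5811, -0.0004, 0.0, -0.0, 2.0]
```

Call:
apply_moves([
  [[0.015, 0.017, 0.048, 0, 0, 0, 0], [0.015, 0.036, 0.103, 0, 0, 0, 0], [0.015, 0.056, 0.158, 0, 0, 0, 0], [0.015, 0.075, 0.213, 0, 0, 0, 0], [0.015, 0.094, 0.268, 0, 0, 0, 0], [0.015, 0.113, 0.323, 0, 0, 0, 1], [0.015, 0.133, 0.378, 0, 0, 0, 1], [0.015, 0.152, 0.433, 0, 0, 0, 2], [0.015, 0.171, 0.488, 0, 0, 0, 2], [0.015, 0.19, 0.541, 0, 0, 0, 2]],
])

```text
time: 27.35
tcp_pos: [0.3872, 0.2643, 0.2017]
eef_rot: [0.018, 1.0, -0.0, -0.001]
ft_force: [0.4, -0.2, 0.6]
opening: 0.25
finger_force: 24.9
```

Call:
apply_moves([
  [[0.015, 0.014, 0.04, 0, 0, 0, 0], [0.015, 0.014, 0.04, 0, 0, 0, 0], [0.015, 0.014, 0.04, 0, 0, 0, 0]],
])

```text
time: 27.72
tcp_pos: [0.3756, 0.3028, 0.2019]
eef_rot: [0.017, 1.0, -0.001, -0.001]
ft_force: [0.9, -0.5, -1.0]
opening: 0.248
finger_force: 24.9
```

```bash
python3 -c "
from h import *
s=manip.state();print(s['tcp_pos'],s['opening']*85.4,s['finger_force'])
print(rel([.3746,.3032,.0568],88))"
```

```text
[0.37563061 0.30283545 0.20187826] 21.203297487882107 24.89693284034729
[0.0008, 0.0005, 0.1451, -0.1, -0.1, 0.0]
```

Call:
apply_moves([
  [[0.015, 0.001, 0, 0.05, 0, 0, 0], [0.015, 0.001, 0, 0.1, 0, 0, 0], [0.015, 0.001, 0, 0.13, 0, 0, 0], [0.015, 0.001, 0, 0.14, 0, 0, 0], [0.015, 0.001, 0, 0.1445, 0, 0, 0], [0.015, 0.001, 0, 0.145, 0, 0, 0], [0.015, 0.001, 0, 0.145, 0, 0, 0], [0.085, 0.001, 0, 0.145, 0, 0, 0], [0.085, 0.001, 0, 0.145, 0, 0, 0], [0.085, 0.001, 0, 0.145, 0, 0, 0]],
])

```text
time: 28.98
tcp_pos: [0.3752, 0.3034, 0.0579]
eef_rot: [0.018, 1.0, 0.0, 0.0]
ft_force: [0.0, -0.4, -0.5]
opening: 0.879
finger_force: 0.0
```

Call:
apply_moves([
  [[0.085, 0, 0, 0, 0, 0, 0], [0.085, 0, 0, -0.05, 0, 0, 0], [0.085, 0, 0, -0.1, 0, 0, 0], [0.085, 0, 0, -0.15, 0, 0, 0], [0.085, 0, -0.06, -0.18, 0, 0, 0], [0.085, 0, -0.12, -0.18, 0, 0, 0], [0.085, 0, -0.18, -0.18, 0, 0, 0], [0.085, 0, -0.24, -0.18, 0, 0, 0], [0.085, 0, -0.3, -0.18, 0, 0, 0], [0.085, 0, -0.3, -0.18, 0, 0, 0]],
])

```text
time: 30.22
tcp_pos: [0.3644, -0.0001, 0.2379]
eef_rot: [0.021, 1.0, -0.0, 0.0]
ft_force: [-0.4, 0.2, -0.4]
opening: 0.995
finger_force: 0.0
```

```bash
python3 - <<'E'
from h import *
im=cv2.cvtColor(snap('top','t5'),cv2.COLOR_RGB2BGR); snap('side','s5'); cal=get_calibration('top')
m=cv2.inRange(cv2.cvtColor(im,cv2.COLOR_BGR2HSV),(45,70,30),(85,255,255)); m[:, :150]=0; m[:170]=0; m[:,240:]=0
for q in cv2.findContours(m,cv2.RETR_EXTERNAL,cv2.CHAIN_APPROX_NONE)[0]:
    M=cv2.moments(q)
    if M['m00']>30: print(onz(cal,M['m10']/M['m00'],M['m01']/M['m00'],.0575).round(4),M['m00'])
a=cv2.resize(im[170:360,150:400],None,fx=3,fy=3,interpolation=cv2.INTER_CUBIC);cv2.imwrite('pics/t5c.png',a)
E
```

```text
[0.3696 0.3162 0.0575] 79.5
[0.4478 0.3116 0.0575] 188.5
[0.5256 0.3003 0.0575] 407.5
[0.6007 0.3012 0.0575] 582.0
```

View pics/t5c.png

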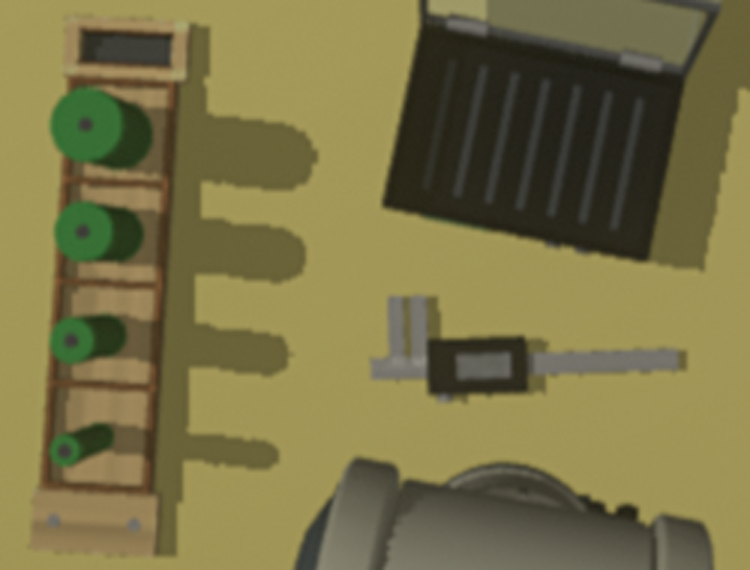

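View pics/s5.png

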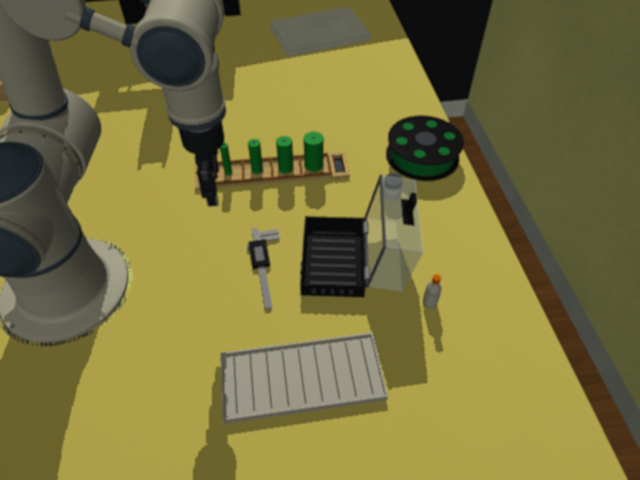

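The top crop shows all four gauges standing in order, with centre dots at (85,124), (82,232), (71,340) and (64,451). The side view shows the hood open and the bystanders where they were. I'll check those dots as a last step.

```bash
python3 - <<'E'
from h import *
cal=get_calibration('top'); a=np.array([.9994,-.0349,0]); b=np.array([.0349,.9994,0])
E=[]
for (u,v),s in zip(((85,124),(82,232),(71,340),(64,451)),(.114,.038,-.038,-.114)):
    d=onz(cal,150+(u+.5)/3-.5,170+(v+.5)/3-.5,.105)-[.4885,.2993,.105]; E.append((d@a-s,d@b))
E=np.array(E); print(E.round(4))
if abs(E).max()<.009: print(ticket.job_done())
E
```

```text
[[-0.0027  0.0017]
 [-0.0017 -0.0011]
 [-0.0005  0.0017]
 [-0.0007  0.0015]]
the job is handed in; nothing more can be done
None
```

The job is handed in: the four gauges stand in order in the rack, thickest at the hand-hole end, each measured within about 3 mm of its bay's middle; the hood stays open, and the caliper, glue bottle and jar look unmoved; the judge's verdict was not shown.

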